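Shut the extractor's inlet flap with the hook pole

TASK

Take the hook pole, put its hook through the ring eye on the bench extractor's open inlet flap, and pull the flap fully shut with it; the flap leans back inside the box, so work through the inlet with the pole and keep your hand off the extractor. Then unhook the pole without opening the flap again and lay the pole back down flat on the worktop. Leave the jar, the tape measure and the tape roll where they are.

Things in the scene. Friction and masses are not known exactly. Their poses are not given: they have to be found in the camera images.
- extractor: bench dust extractor: grey sheet-steel box bolted to the worktop, 175 deep (x) x 240 wide (y) x 275 mm tall. Origin: centre of its underside; front faces its own -x, to the robot. The front is upright to z = 122 mm, then slopes back 25 degrees (0.44 rad) from vertical up to z = 271 mm. The slope holds the inlet, 176 mm wide, 138 mm up the slope, in a frame 4 mm proud; the flap is behind it.
- flap_hinge (a point): mid-point of the flap's hinge axis, which runs along the box's y, 126 mm above the worktop and 10 mm behind the upright part of the front. Axes as the extractor's (x to its back, z up).
- inlet_flap (a joint): hinge angle of the aluminium inlet flap (184 wide, 146 mm long, hinged at its bottom edge), rad: 0 fully shut (filling the inlet, leaning back 0.44 rad from vertical like the slope), positive as it leans further back into the box, at most 0.80. Friction hinge: it stays wherever it is left; 1 to 6 N at the eye moves it; pulling the eye forward and up closes it against a firm stop.
- eye (a point): centre of the steel ring eye on the flap's front, mid-width: 30 mm inside, 40 outside, 5 mm wire; ring square to the flap, its hole looking left and right (along the hinge). It is 31 mm in front of the flap's mid-plane and 85 mm up along the flap from the hinge; when shut, 216 mm above the worktop and 8 mm further back than the hinge. Axes: the flap's, y along hinge, z up along flap.
- hook_pole: hook pole, 269 mm long, about 110 g, lying flat: beech handle 130 x 28 wide x 24 mm high, brass ferrule, then 8 mm steel tube bent to the side at its end. Origin: underside of the handle, 30 mm behind its front end, near the centre of mass; x along the tube to the hook, z up. The tube's centre line is 12 mm above the underside; at x = 165 mm it turns to +y (left) and ends at y = 44 mm.
- pole_grip (a point): point to grip the pole: middle of the handle's height and width, straight above the pole's origin, 12 mm above the underside; axes as the pole's.
- hook (a point): middle of the hook's sideways end: 165 mm ahead of pole_grip along the pole and 24 mm to its left, on the tube's centre line; the tip is 20 mm further to the left. Axes as the pole's.
- jar_screws: square clear jar with a blue lid, 69 x 69 x 118 mm, standing; origin at the centre of its underside. To be left alone.
- tape_measure: yellow and black tape measure, 37 x 81 x 62 mm, standing; origin at the centre of its underside. To be left alone.
- tape_roll: roll of brown tape, 104 mm across and 48 mm high, lying flat; origin at the centre of its underside. To be left alone.

How it is judged (in metres and radians):
On the way, in this order (a step that is already met when the one before it is completed fails the run):
1. the hook is through the ring eye while the flap is still open (distance between hook and eye below 0.023 m and value of joint inlet_flap above 0.25 rad), for 0.1 s.
2. the flap is pulled shut with the hook still in the eye (value of joint inlet_flap below 0.05 rad and distance between hook and eye below 0.03 m), for 0.1 s.
At the end, for the whole second after the job is handed in: The flap is shut (hinge within 0.06 rad of its stop), and the pole lies still and flat on the worktop (grip point less than 18 mm, hook less than 22 mm above it) (value of joint inlet_flap below 0.06 rad and height (world z) of hook below 0.022 m and height (world z) of pole_grip between 0 and 0.018 m and linear speed of hook_pole below 0.02 m/s); the robot touches nothing.
It fails at once if the gripper or arm pushes on the extractor or its flap (over 2 N) (contact force between any of the fingers, the arm and extractor above 2 N).
It fails at once if the jar, the tape measure or the tape roll is moved more than 30 mm (distance of any of jar_screws, tape_measure, tape_roll from where it was at the start of the episode above 0.03 m).
It also fails if it takes over 61 s, if anything falls off the work surface, if the arm or the gripper's body presses on something with over 40 N, if the wrist force passes 120 N, or if a joint passes its speed limit or range.

ROBOT

A 6-joint arm with a two-finger parallel gripper is mounted at the origin on the work surface; the furniture and walls round the work are solid. World frame = base frame: x ahead of the robot, y to its left, z up, the work surface at z = 0. Lengths are in mm, angles in rad, forces in N, time in s.
With the tool pointing down it reaches from about 300 to 775 mm from the base axis. Payload 14.6 kg.
Tool frame: the origin (TCP) lies between the finger pads; the fingertips stand 8 mm ahead of it and the grasp point (between the pads) lies 11 mm behind it; x points along the fingers, y is the direction in which the jaws open and shut, and the axes are right-handed (so a half turn about x gives the same grasp; the last joint's range is limited). The gripper opens to 94 mm and grips with 3 to 60 N. Pads are 16 mm wide; open, the fingers measure 119 mm over their backs; the gripper's body (75 mm by 177 mm) begins 78 mm behind the grasp point.
Start: joints at [1.168, 0.3, 1.521, -0, 1.321, -0.067], TCP at [181.236, 519.272, 213.446] pointing down, gripper open.
Joint ranges: [-3.03, 3.03], [-0.79, 2.21], [0.23, 2.52], [-1.04, 4.18], [0, 3.07], [-2.55, 2.55]. Speed limits (rad/s): [2.22, 2.22, 2.57, 3.14, 3.14, 3.14].

INTERFACE

Orientations are given as [roll, pitch, yaw] about the fixed x, y, z axes, in that order (R = Rz(yaw) Ry(pitch) Rx(roll)).
In Python, from cell import telemetry, camera, calibration, order gives the robot as it stands.
- The arm moves only by the shell command python3 -m handwheel 'ROWS' [FORCE]. ROWS is JSON, a list of rows, each a list of 7 numbers: the turn, a rotation vector about the tool's x, y, z as a fraction of full scale, then the shift along the tool's x, y, z as a fraction of full scale, then the opening, from 0 (shut) to 1 (fully open). A call has 1 to 12 rows; each row is the pose to reach, as a shift and turn from the pose measured when the call began, along the tool's axes at that moment, turning the shorter way round; what a row does not reach only later rows make up. Full scale, the value 1, is 300 mm for a shift and pi rad for a turn. A row lasts 1/8 s, in which the tool goes at most 62.5 mm and 10.7 degrees, less where a joint would pass 70% of its speed; a pose out of reach is approached as far as the arm can. A call with a number of a shift or a turn outside -1 to 1 is refused whole. A call with a gripper value outside its range is refused whole. The fingers move at their own pace and stop on an object; FORCE is the grip in N (left out, the last holds). Time passes only in rows, so rows that repeat a pose let the fingers close. It gives the time, the measured TCP pose, the force and the opening at its end, in the units of the state.
- telemetry.read_state(): the state, without advancing time (a new reading comes with each control period).
- camera(name): name is "scene" or "side" or "wrist"; returns the picture (480x640x3 uint8, red, green, blue); there is no depth.
- calibration(name): a dict with "fov_y" (degrees; the focal length in pixels is half the picture's height over the tangent of half this angle, whatever the lens; pixels are square), "cx", "cy" (the principal point, pixels), "position" and "attitude" of the camera in the world. Camera axes: x right, y down, z forward; pixel columns grow to the right and rows downward; lengths in mm; the calibration is good to about 2 mm. A picture is of the moment at which its call begins: read the wrist's pose just before it. calibration takes no time and is no camera call; for the wrist camera it gives the pose at the moment of the call.
- order.sign_off(): hands the job in, once; it reports no verdict.
The state is a dict: "clock": time; "joints": joint angles; "qd": joint speeds; "effort": joint torques, N m; "eef_pos": TCP position; "eef_rot": TCP orientation; "wrist_force": force on the tool from outside, world axes, zero at the start; "moment": the same for the moment, N m; "finger_gap": finger opening in mm.
Only numpy, scipy, OpenCV 4.12 (cv2) and the standard library are available. Lean on these libraries where they do the work, as an engineer would, in place of code of your own. Each camera call takes 0.05 s, during which the arm holds its last target.

## Working session

There is one attempt and no reset: what is moved stays moved. The work goes in short steps, Python scripts to look and compute and a shell command to move; the robot and the scene stay as the last step left them, time stands still between calls to the robot, and variables do not carry over. Pictures are saved under pics/ and viewed, and the job is handed in when it is done.

```bash
mkdir -p pics; ls
python3 - <<'E'
from cell import telemetry,camera,calibration
import cv2
s=telemetry.read_state();print(s)
for n in["scene","side","wrist"]:
    print(n,calibration(n))
    cv2.imwrite(f"pics/{n}0.png",camera(n)[:,:,::-1])
E
```

```text
pics
{'clock': 0.0, 'joints': array([ 1.16838056e+00,  3.00438363e-01,  1.52158885e+00, -1.68757874e-06,
        1.32069768e+00, -6.65732833e-02]), 'qd': array([ 0.00060636, -0.00174168,  0.00014485, -0.00097645,  0.00094859,
        0.00151046]), 'effort': array([-2.26878648e-03, -5.31816351e+01, -3.52730978e+01,  7.06924126e-02,
        2.46304966e-02, -4.87463228e-05]), 'eef_pos': array([181.14929904, 519.04055674, 212.90099833]), 'eef_rot': array([-1.63592592,  1.56966409, -1.97176799]), 'wrist_force': array([-0.29356664,  0.07208196,  0.47575027]), 'moment': array([ 0.01155192,  0.0086269 , -0.00326585]), 'finger_gap': 93.62725766258073}
scene {'fov_y': 51.6547477645674, 'cx': 324.41048772521304, 'cy': 245.04213299783936, 'position': array([ 647.04585049, -475.6753275 , 1124.50425898]), 'attitude': array([-2.63600733,  0.01041071,  0.1831268 ])}
side {'fov_y': 50.87610880808542, 'cx': 323.56011321500927, 'cy': 231.36049100508237, 'position': array([ 372.44366861, 1082.92714871,  642.48937754]), 'attitude': array([-2.00976963, -0.01678902, -2.98839148])}
wrist {'fov_y': 63.05021247398161, 'cx': 324.1192394133766, 'cy': 236.97570525337713, 'position': array([114.8950261 , 543.35141661, 384.00887242]), 'attitude': array([2.89498051e+00, 8.40133787e-04, 1.23557733e+00])}
```

View pics/scene0.png

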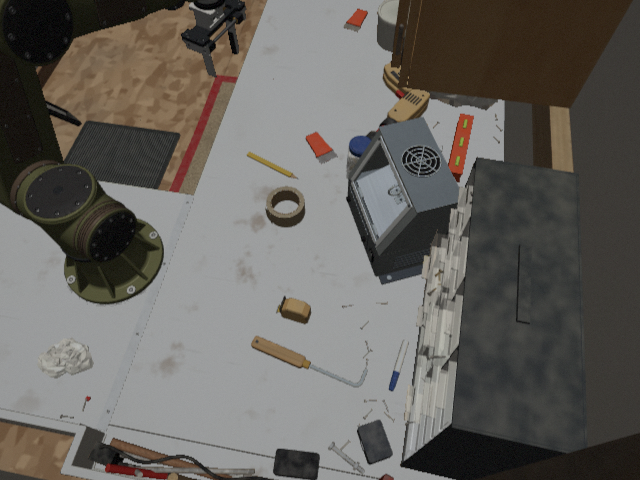

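View pics/side0.png

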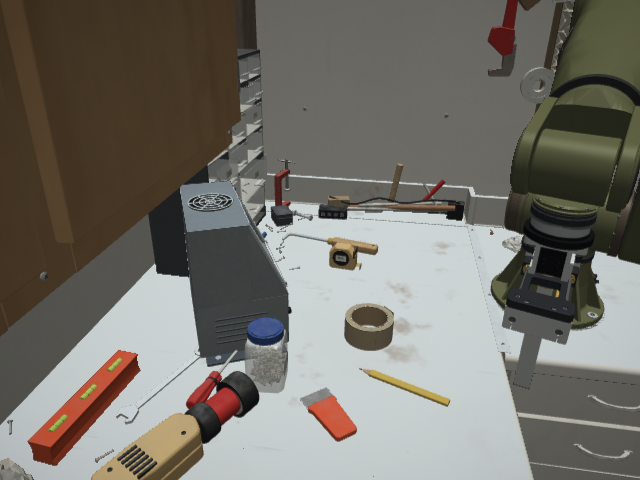

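View pics/wrist0.png

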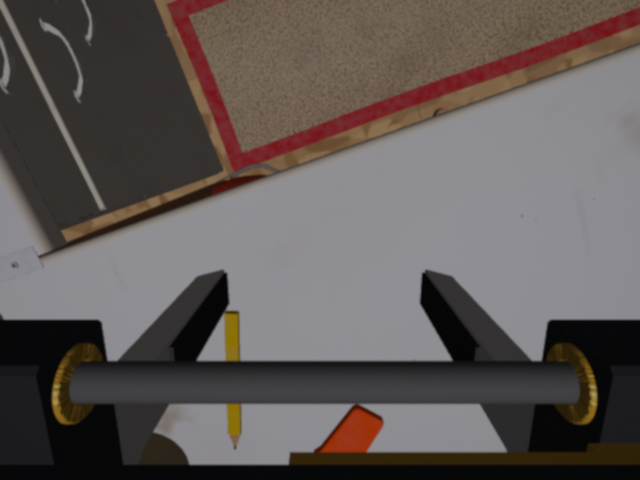

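```bash
cat > h.py <<'E'
import numpy as np,cv2
from scipy.spatial.transform import Rotation as Rn
from cell import telemetry,camera,calibration
def cam(n):
    c=calibration(n);f=240/np.tan(np.radians(c['fov_y']/2))
    return c['position'],Rn.from_euler('xyz',c['attitude']).as_matrix(),f,c['cx'],c['cy']
def ray(n,u,v,C=None):
    p,R,f,cx,cy=C or cam(n); d=R@np.array([(u-cx)/f,(v-cy)/f,1]);return p,d/np.linalg.norm(d)
def onz(n,u,v,z,C=None):
    p,d=ray(n,u,v,C);return p+d*(z-p[2])/d[2]
def proj(n,P,C=None):
    p,R,f,cx,cy=C or cam(n);q=R.T@(np.asarray(P,float)-p);return np.array([f*q[0]/q[2]+cx,f*q[1]/q[2]+cy])
def crop(src,out,x0,y0,w,h,k):
    im=cv2.imread(src)[y0:y0+h,x0:x0+w];cv2.imwrite(out,cv2.resize(im,None,fx=k,fy=k,interpolation=cv2.INTER_CUBIC))
E
python3 - <<'E'
from h import *
print(proj('scene',[0,0,0]),proj('scene',[500,0,0]),proj('scene',[500,300,0]))
crop('pics/scene0.png','pics/c1.png',230,320,160,120,5)
crop('pics/scene0.png','pics/c2.png',330,110,150,180,3)
crop('pics/scene0.png','pics/c2b.png',340,140,100,120,5)
E
```

```text
[114.79586674 258.70821713] [305.6689526  290.52360426] [327.44993732 192.01202592]
```

View pics/c1.png

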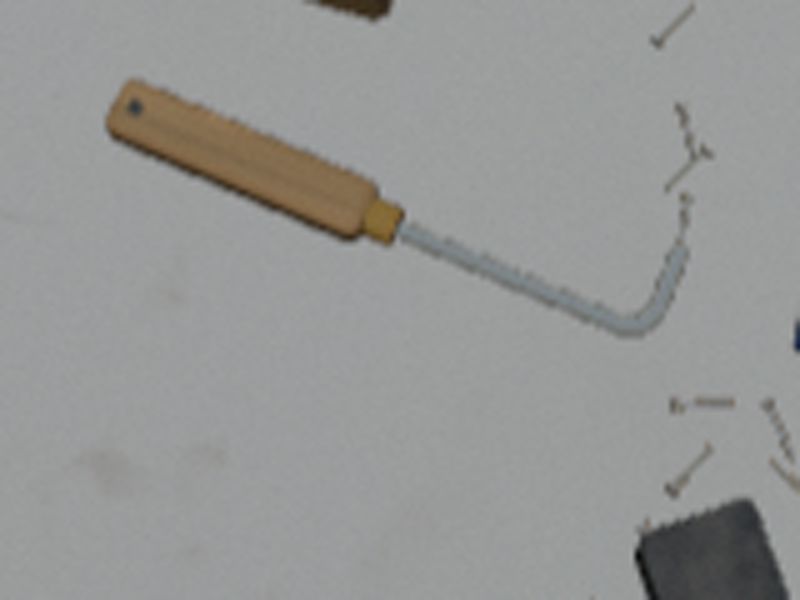

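View pics/c2.png

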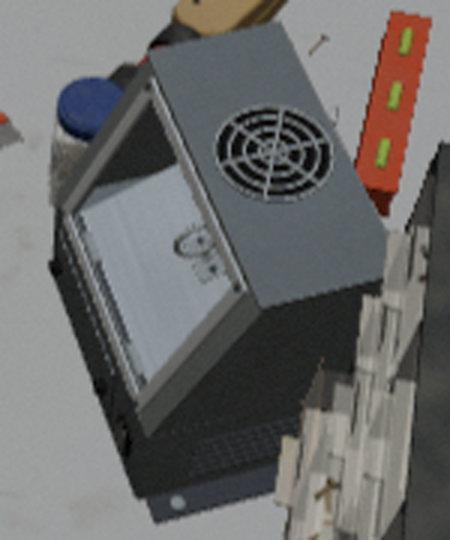

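View pics/c2b.png

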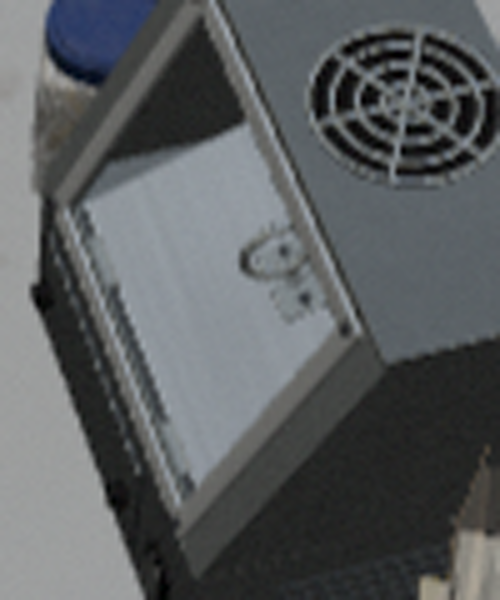

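Run:
```python
from h import *
C=cam('scene')
for n,u,v,z in [('rear',254,341,24),('front',303,361.6,24),('ferr',310.5,366,12),('bend',359.3,386,12),('tip',366.8,369,12),
 ('LF',380,126.7,273),('LB',425,117.3,275),('RB',458.3,203.3,275),('RF',417.3,212.3,273),('fl',351,179,122),('fr',376.7,253,122),('br',376,275,0)]:
    print(n,onz('scene',u,v,z,C).round(1))
crop('pics/side0.png','pics/s1.png',170,170,140,200,4)
crop('pics/side0.png','pics/s2.png',260,220,130,60,6)
```

```text
rear [ 411.6 -154.7   24. ]
front [ 532.  -181.4   24. ]
ferr [ 549.5 -185.    12. ]
bend [ 664.5 -209.3   12. ]
tip [ 675.5 -168.9   12. ]
LF [620.4 308.7 273. ]
LB [717.7 352.6 275. ]
RB [804.7 129.5 275. ]
RF [724.5  94.3 273. ]
fl [566.7 264.9 122. ]
fr [657.3  68.8 122. ]
br [665.   72.8   0. ]
```

View pics/s1.png

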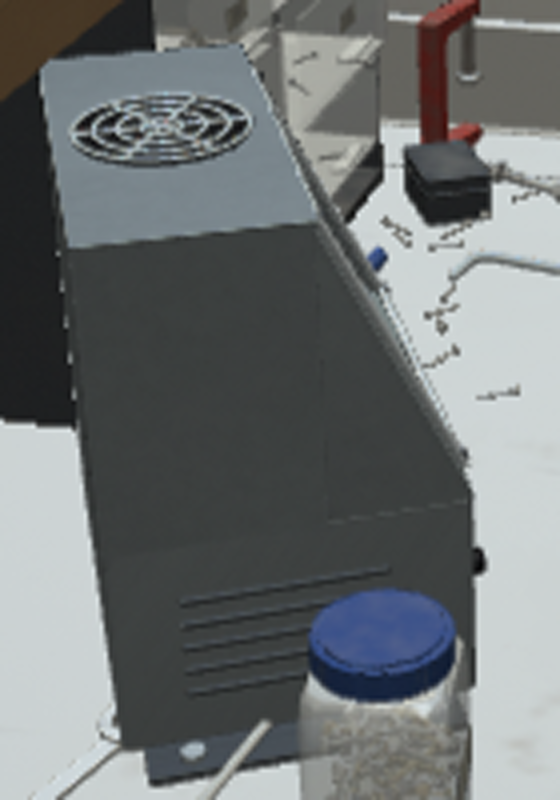

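View pics/s2.png

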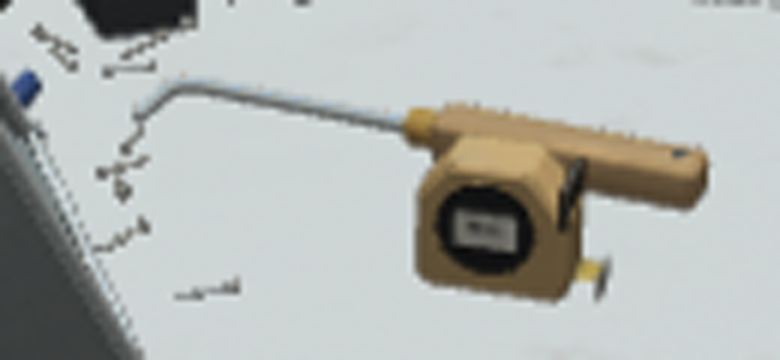

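```bash
cat > fit.py <<'E'
from h import *
from scipy.optimize import least_squares
S=cam('scene');D=cam('side')
obs=[(S,380,126.7,(-18,120,273)),(S,425,117.3,(87.5,120,275)),(S,417.3,212.3,(-18,-120,273)),(S,376,275,(-87.5,-120,0)),(S,376.7,253,(-87.5,-120,122)),
(D,249.5,225,(-18,120,273)),(D,188,232,(87.5,120,275)),(D,180.5,186.3,(87.5,-120,275)),(D,230,181.8,(-18,-120,273)),(D,287.5,293.8,(-87.5,120,122))]
def W(p,q):
    c,s=np.cos(p[2]),np.sin(p[2]);return np.array([p[0]+c*q[0]-s*q[1],p[1]+s*q[0]+c*q[1],q[2]])
f=lambda p:np.concatenate([proj(0,W(p,q),C)-[u,v] for C,u,v,q in obs])
r=least_squares(f,[690,220,.44],x_scale=[100,100,1],loss='soft_l1')
if __name__=='__main__':
    print(r.x,np.degrees(r.x[2]));print(f(r.x).reshape(-1,2).round(1))
    P=r.x
    print('hinge',W(P,(-77.5,0,126)).round(1),'eye shut',W(P,(-69.5,0,216)).round(1))
    # eye vs flap angle projections
    for a in [0,.2,.4,.6,.7,.8]:
        t=.44+a; up=np.array([np.sin(t),0,np.cos(t)]);fr=np.array([-np.cos(t),0,np.sin(t)])
        q=np.array([-77.5,0,126])+85*up+31*fr
        print(a,q.round(1),W(P,q).round(1),proj(0,W(P,q),S).round(1))
E
python3 fit.py
```

```text
[6.87177701e+02 2.09003319e+02 4.50900826e-01] 25.83471428693356
[[-0.7 -0.2]
 [-1.7 -1.1]
 [-0.7  0.4]
 [-2.2  3.3]
 [ 1.2  2.5]
 [-1.1  1.5]
 [-1.9  0.2]
 [-1.  -1.2]
 [ 0.1 -0. ]
 [ 0.7  0.6]]
hinge [617.4 175.2 126. ] eye shut [624.6 178.7 216. ]
0 [-69.3   0.  216.1] [624.8 178.8 216.1] [372.2 188.1]
0.2 [-51.6   0.  212.7] [640.7 186.5 212.7] [379.6 187.3]
0.4 [-34.9   0.  205.8] [655.8 193.8 205.8] [386.4 187.4]
0.6 [-19.9   0.  195.8] [669.3 200.3 195.8] [392.2 188.5]
0.7 [-13.2   0.  189.7] [675.3 203.2 189.7] [394.7 189.4]
0.8 [ -7.2   0.  182.9] [680.7 205.9 182.9] [396.8 190.5]
```

Run:
```python
from h import *
crop('pics/scene0.png','pics/c3.png',240,280,130,100,6)
s=telemetry.read_state();R=Rn.from_euler('xyz',s['eef_rot']).as_matrix();print(R.round(3))
C=cam('scene')
for u,v,z in [(306,322,0),(283,316,0),(278,312,0)]: print(onz(0,u,v,z,C).round(1))
```

```text
[[-0.     0.33   0.944]
 [-0.001  0.944 -0.33 ]
 [-1.    -0.001 -0.   ]]
[517.1 -80.    0. ]
[459.7 -75.    0. ]
[445.5 -67.1   0. ]
```

View pics/c3.png

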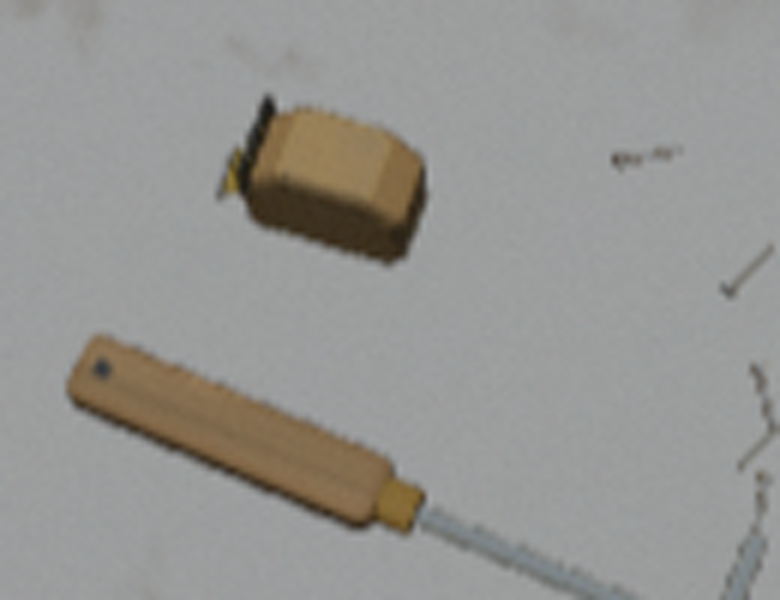

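```bash
python3 -m handwheel '[[-0.039,0,0,0,-0.914,0.888,0.65],[-0.039,0,0,0,-0.914,0.888,0.65],[-0.039,0,0,0,-0.914,0.888,0.65],[-0.039,0,0,0,-0.914,0.888,0.65],[-0.039,0,0,0,-0.914,0.888,0.65],[-0.039,0,0,0,-0.914,0.888,0.65],[-0.039,0,0,0,-0.914,0.888,0.65],[-0.039,0,0,0,-0.914,0.888,0.65]]' 60
cat > go.py <<'E'
# usage: go.py x y z yaw pitch roll-ish : rows numbers to reach pole-frame pose; prints turn & shift fractions
from h import *
import sys
def plan(P,Rt):
    s=telemetry.read_state();p=s['eef_pos'];R=Rn.from_euler('xyz',s['eef_rot']).as_matrix()
    rv=Rn.from_matrix(R.T@Rt).as_rotvec()/np.pi; sh=R.T@(np.asarray(P)-p)/300
    print('now',s['clock'],p.round(1),'turn',rv.round(4),'shift',sh.round(4)); return rv,sh
def tool(yaw,pitch=0,roll=0):
    # pole frame: yaw, nose-down pitch; tool x=-pole z, tool y=pole y, tool z=pole x
    Rp=Rn.from_euler('xyz',[roll,pitch,yaw]).as_matrix()
    return np.column_stack([-Rp[:,2],Rp[:,1],Rp[:,0]])
E
python3 - <<'E'
from go import *
plan([503,-174.6,100],tool(-.215))
plan([503,-174.6,11],tool(-.215))
E
```

```text
clock: 1.15
eef_pos: [342.3, 172.5, 213.2]
eef_rot: [-2.011, 1.57, -2.225]
wrist_force: [-0.2, -0.2, -0.3]
finger_gap: 60.8
now 1.15 [342.3 172.5 213.2] turn [ 0.0001 -0.0001  0.0002] shift [ 0.3779 -1.0162  0.7698]
now 1.15 [342.3 172.5 213.2] turn [ 0.0001 -0.0001  0.0002] shift [ 0.6745 -1.016   0.7699]
```

```bash
python3 -m handwheel '[[0,0,0,0,-1,0.758,0.65],[0,0,0,0,-1,0.758,0.65],[0,0,0,0,-1,0.758,0.65],[0,0,0,0,-1,0.758,0.65],[0,0,0,0,-1,0.758,0.65],[0,0,0,0,-1,0.758,0.65],[0,0,0,0.3,-1,0.758,0.65],[0,0,0,0.3,-1,0.758,0.65],[0,0,0,0.3,-1,0.758,0.65]]' 60
python3 - <<'E'
from go import *
plan([503,-174.6,11],tool(-.215))
im=camera('wrist');cv2.imwrite('pics/w1.png',im[:,:,::-1])
C=cam('wrist');s=telemetry.read_state()
R=tool(-.215);d=R[:,2];l=R[:,1]
g=np.array([503,-174.6,24])
for q in (g-100*d,g-100*d+14*l,g-100*d-14*l,g+30*d,g+30*d-[0,0,12]+135*d): print(proj(0,q,C).round())
E
```

```text
clock: 2.28
eef_pos: [500.4, -167.0, 121.5]
eef_rot: [3.1, 1.566, 2.888]
wrist_force: [1.2, -0.4, 1.0]
finger_gap: 61.5
now 2.275 [ 500.4 -167.   121.5] turn [ 0.0009 -0.0014 -0.0001] shift [ 0.3684 -0.023   0.0154]
[313.  97.]
[335.  97.]
[292.  97.]
[314. 284.]
[315. 429.]
```

View pics/w1.png

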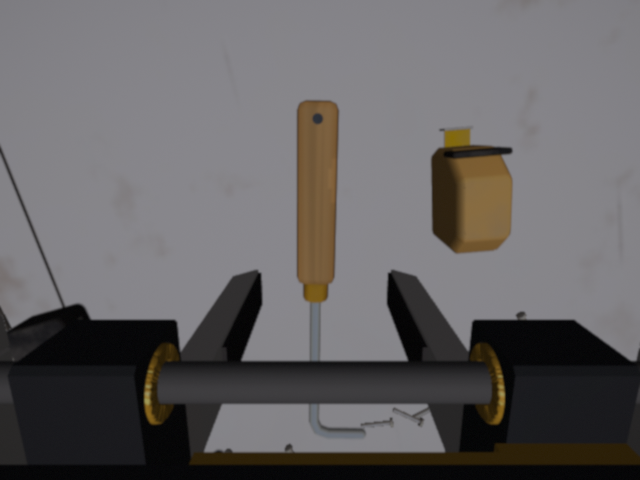

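```bash
python3 -m handwheel '[[0,0,0,0.2,-0.019,0.0154,0.65],[0,0,0,0.366,-0.019,0.0154,0.65],[0,0,0,0.366,-0.019,0.0154,0.65],[0,0,0,0.366,-0.019,0.0154,0.65],[0,0,0,0.366,-0.019,0.0154,0],[0,0,0,0.366,-0.019,0.0154,0],[0,0,0,0.366,-0.019,0.0154,0],[0,0,0,0.366,-0.019,0.0154,0],[0,0,0,0.366,-0.019,0.0154,0]]' 60
```

```text
clock: 3.45
eef_pos: [504.4, -174.1, 13.9]
eef_rot: [-2.756, 1.57, -2.969]
wrist_force: [-1.5, 0.9, 5.7]
finger_gap: 27.6
```

```bash
python3 -m handwheel '[[0,0,0,-0.15,0,0,0],[0,0,0,-0.35,0,0,0],[0,0,0,-0.55,0,0,0],[0,0,0,-0.7,0,0,0],[0,0,0,-0.7,0,0,0],[0,0,0,-0.7,0,0,0]]' 60
cat >> go.py <<'E'
from fit import W,r
P0=r.x.copy()
G=np.array([1.9,0,-1.2]) # pole grip in tool frame
def eye(a):
    t=.44+a; return np.array([-77.5+85*np.sin(t)-31*np.cos(t),0,126+85*np.cos(t)+31*np.sin(t)])
def hookto(qbox,pitch,dyaw=0,roll=0,G=G):
    T=tool(P0[2]+dyaw,pitch,roll); hw=W(P0,qbox)
    hk=G+np.array([0,24,165]) # tool frame
    tcp=hw-T@hk
    rv,sh=plan(tcp,T); print('tcp',tcp.round(1)); return tcp,T
def hooknow(G=G):
    s=telemetry.read_state();R=Rn.from_euler('xyz',s['eef_rot']).as_matrix()
    p=s['eef_pos'];h=p+R@(G+[0,24,165]);t=p+R@(G+[0,44,165]);c=p+R@(G+[0,0,165])
    d=h-np.array([P0[0],P0[1],0]);cc,ss=np.cos(P0[2]),np.sin(P0[2])
    print('hook w',h.round(1),'box',np.round([cc*d[0]+ss*d[1],-ss*d[0]+cc*d[1],d[2]],1))
    return h,t,c
E
python3 - <<'E'
from go import *
e=eye(.68);print(e)
u=np.array([np.cos(.3),0,-np.sin(.3)])
hookto(e+[0,-38,0]-130*u,.3)
im=camera('scene');cv2.imwrite('pics/sc2.png',im[:,:,::-1])
h,t,c=hooknow(); C=cam('scene')
print([proj(0,x,C).round(1) for x in (h,t,c)])
crop('pics/sc2.png','pics/c4.png',180,230,240,180,3)
E
```

```text
clock: 4.2
eef_pos: [504.2, -173.9, 222.5]
eef_rot: [-3.093, 1.568, 2.978]
wrist_force: [-0.6, 0.1, -2.4]
finger_gap: 27.1
[-14.49761825   0.         190.93612164]
now 4.2 [ 504.2 -173.9  222.5] turn [-0.2095  0.091  -0.0319] shift [-0.1892  0.6088 -0.3201]
tcp [449.   24.8 279.6]
hook w [ 669.3 -185.   219.6] box [-187.8 -346.8  219.6]
[array([369.4, 347.3]), array([373.1, 337.8]), array([365., 359.])]
```

View pics/c4.png

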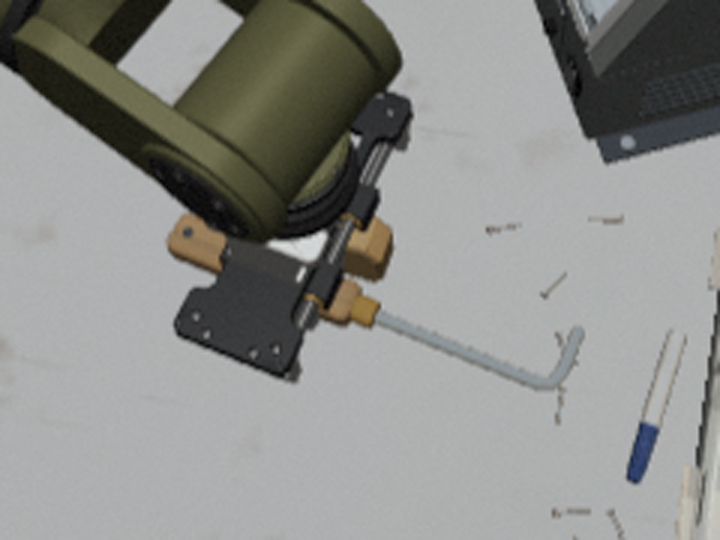

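```bash
python3 -m handwheel '[[-0.05,0.02,-0.008,-0.19,0.15,-0.15,0],[-0.105,0.045,-0.016,-0.19,0.3,-0.32,0],[-0.157,0.068,-0.024,-0.19,0.45,-0.32,0],[-0.2095,0.091,-0.032,-0.19,0.609,-0.32,0],[-0.2095,0.091,-0.032,-0.19,0.609,-0.32,0],[-0.2095,0.091,-0.032,-0.19,0.609,-0.32,0],[-0.2095,0.091,-0.032,-0.19,0.609,-0.32,0],[-0.2095,0.091,-0.032,-0.19,0.609,-0.32,0]]' 60
python3 - <<'E'
from go import *
e=eye(.68)
u=np.array([np.cos(.3),0,-np.sin(.3)])
hookto(e+[0,-38,0]-130*u,.3)
hookto(e+[0,-38,0],.3)
im=camera('scene');cv2.imwrite('pics/sc3.png',im[:,:,::-1])
h,t,c=hooknow(); C=cam('scene')
print([proj(0,x,C).round(1) for x in (h,t,c,W(P0,e))])
crop('pics/sc3.png','pics/c5.png',240,120,200,150,4)
E
```

```text
clock: 5.25
eef_pos: [448.9, 24.0, 279.6]
eef_rot: [3.141, 1.271, -2.694]
wrist_force: [-0.0, -1.1, -1.7]
finger_gap: 27.3
now 5.25 [448.9  24.  279.6] turn [-0.0006 -0.0001 -0.0003] shift [-0.0005  0.0022  0.0015]
tcp [449.   24.8 279.6]
now 5.25 [448.9  24.  279.6] turn [-0.0006 -0.0001 -0.0003] shift [-0.0006  0.003   0.4348]
tcp [560.8  78.9 241.2]
hook w [579.  113.5 229.4] box [-139.   -38.8  229.4]
[array([347.4, 205.9]), array([344.8, 198.5]), array([350.6, 215. ]), array([394.2, 189.2])]
```

View pics/c5.png

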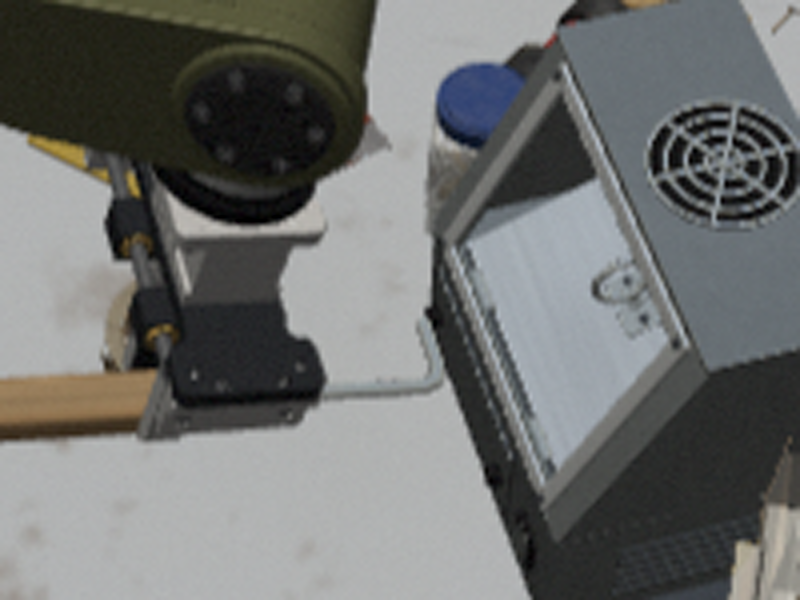

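```bash
python3 -m handwheel '[[0,0,0,0,0.003,0.1,0],[0,0,0,0,0.003,0.2,0],[0,0,0,0,0.003,0.3,0],[0,0,0,0,0.003,0.38,0],[0,0,0,0,0.003,0.435,0],[0,0,0,0,0.003,0.435,0],[0,0,0,0,0.003,0.435,0]]' 60
python3 - <<'E'
from go import *
e=eye(.68)
hookto(e+[0,-38,0],.3)
hookto(e,.3)
im=camera('scene');cv2.imwrite('pics/sc4.png',im[:,:,::-1])
h,t,c=hooknow(); C=cam('scene')
print([proj(0,x,C).round(1) for x in (h,t,c,W(P0,e))])
crop('pics/sc4.png','pics/c6.png',330,130,130,100,6)
E
```

```text
clock: 6.18
eef_pos: [560.5, 78.6, 241.3]
eef_rot: [3.141, 1.271, -2.693]
wrist_force: [0.2, -0.6, -0.9]
finger_gap: 27.8
now 6.175 [560.5  78.6 241.3] turn [-0.0006 -0.     -0.0003] shift [0.0001 0.0004 0.0015]
tcp [560.8  78.9 241.2]
now 6.175 [560.5  78.6 241.3] turn [-0.0006 -0.     -0.0003] shift [0.0002 0.1271 0.0012]
tcp [544.2 113.1 241.2]
hook w [690.6 168.  191.4] box [-14.8 -38.4 191.4]
[array([399.7, 202.6]), array([396.8, 195.5]), array([403.3, 211.2]), array([394.2, 189.2])]
```

View pics/c6.png

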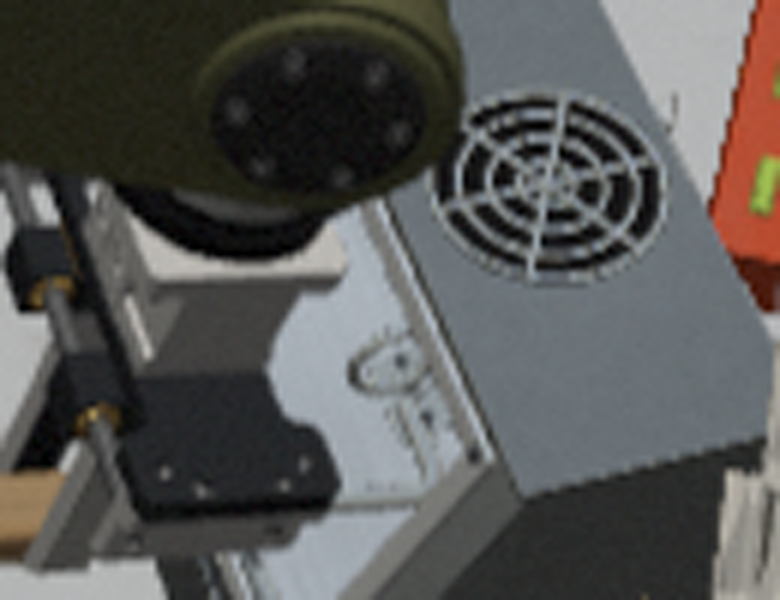

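```bash
python3 -m handwheel '[[0,0,0,0,0.03,0,0],[0,0,0,0,0.05,0,0],[0,0,0,0,0.07,0,0],[0,0,0,0,0.07,0,0]]' 60
python3 - <<'E'
from go import *
e=eye(.68)
hookto(e,.3)
im=camera('scene');cv2.imwrite('pics/sc5.png',im[:,:,::-1])
h,t,c=hooknow(); C=cam('scene')
print([proj(0,x,C).round(1) for x in (h,t,c,W(P0,e))])
crop('pics/sc5.png','pics/c7.png',370,170,60,50,12)
E
```

```text
clock: 6.72
eef_pos: [551.2, 98.1, 241.6]
eef_rot: [3.141, 1.271, -2.692]
wrist_force: [-0.1, 0.2, -0.5]
finger_gap: 27.5
now 6.725 [551.2  98.1 241.6] turn [-0.0004  0.0001 -0.0002] shift [0.0012 0.0552 0.0014]
tcp [544.2 113.1 241.2]
hook w [681.4 187.1 191.4] box [-14.8 -17.1 191.4]
[array([396.6, 195.1]), array([393.7, 188.1]), array([400.1, 203.6]), array([394.2, 189.2])]
```

View pics/c7.png

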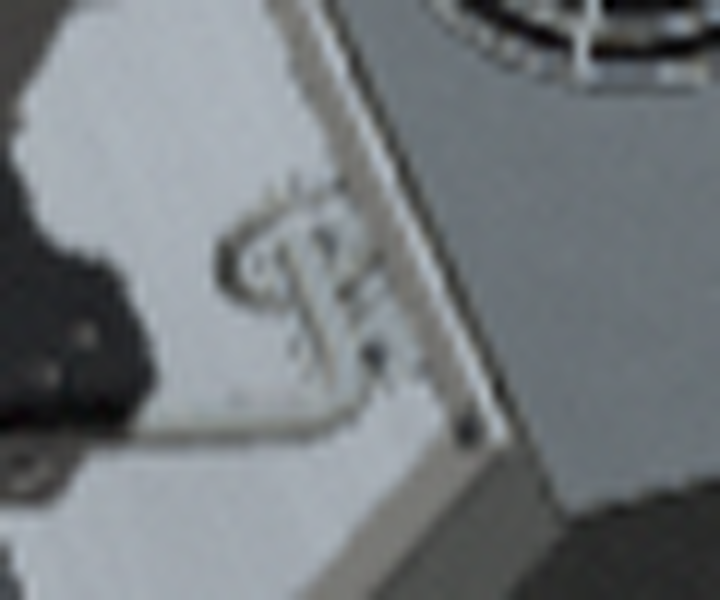

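```bash
python3 -m handwheel '[[0,0,0,0,0.03,0,0],[0,0,0,0,0.05,0,0],[0,0,0,0,0.055,0,0],[0,0,0,0,0.055,0,0]]' 60
python3 - <<'E'
from go import *
e=eye(.68)
hookto(e,.3)
im=camera('scene');cv2.imwrite('pics/sc6.png',im[:,:,::-1])
h,t,c=hooknow(); C=cam('scene')
print([proj(0,x,C).round(1) for x in (h,t,c,W(P0,e))])
crop('pics/sc6.png','pics/c8.png',370,170,60,50,12)
for a in (.55,.4,.25,.12,0):
    t=eye(a);d=t-np.array([-77.5,0,126]);T=np.array([-d[2],0,d[0]])/np.hypot(d[0],d[2])
    hookto(t+11*T,.3)
hookto(eye(0)+[-18,0,1],.3)
E
```

```text
clock: 7.28
eef_pos: [544.1, 112.7, 241.6]
eef_rot: [-3.141, 1.271, -2.692]
wrist_force: [-0.5, 0.7, -0.6]
finger_gap: 27.7
now 7.275 [544.1 112.7 241.6] turn [-0.0005  0.0001 -0.0001] shift [0.0012 0.001  0.0013]
tcp [544.2 113.1 241.2]
hook w [674.2 201.9 191.4] box [-14.7  -0.7 191.4]
[array([394.2, 189.4]), array([391.4, 182.5]), array([397.7, 197.7]), array([394.2, 189.2])]
now 7.325 [544.2 112.6 241.6] turn [-0.0005  0.0001 -0.0001] shift [-0.0267  0.0014 -0.0692]
tcp [528.3 105.4 255.3]
now 7.325 [544.2 112.6 241.6] turn [-0.0005  0.0001 -0.0001] shift [-0.0332  0.0013 -0.1143]
tcp [517.2 100.  261.2]
now 7.325 [544.2 112.6 241.6] turn [-0.0005  0.0001 -0.0001] shift [-0.033   0.0012 -0.1598]
tcp [505.4  94.3 265.2]
now 7.325 [544.2 112.6 241.6] turn [-0.0005  0.0001 -0.0001] shift [-0.0273  0.0012 -0.1989]
tcp [494.9  89.2 267. ]
now 7.325 [544.2 112.6 241.6] turn [-0.0005  0.0001 -0.0001] shift [-0.0175  0.0011 -0.234 ]
tcp [485.   84.5 267.3]
now 7.325 [544.2 112.6 241.6] turn [-0.0005  0.0001 -0.0001] shift [-0.0106  0.0011 -0.2564]
tcp [478.7  81.4 267.3]
```

View pics/c8.png

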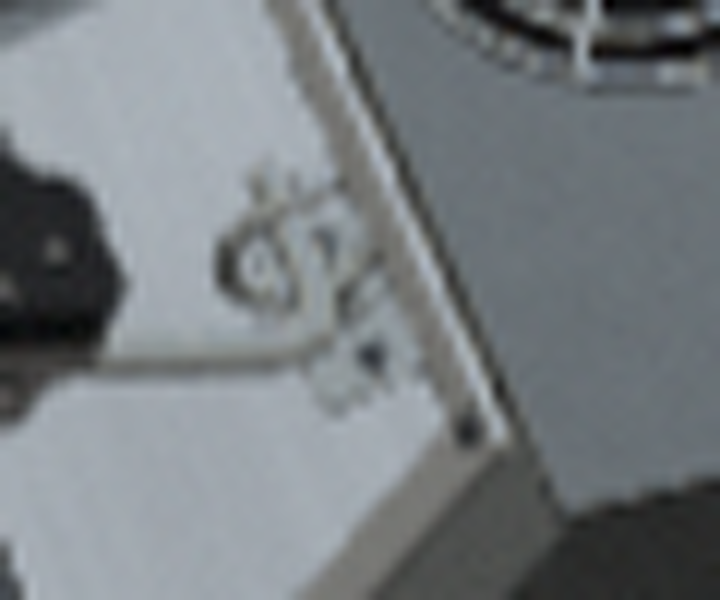

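```bash
python3 -m handwheel '[[0,0,0,-0.014,0.001,-0.035,0],[0,0,0,-0.0267,0.001,-0.069,0],[0,0,0,-0.03,0.001,-0.092,0],[0,0,0,-0.033,0.001,-0.114,0],[0,0,0,-0.033,0.001,-0.114,0]]' 60
python3 - <<'E'
from go import *
im=camera('scene');cv2.imwrite('pics/sc7.png',im[:,:,::-1])
h,t,c=hooknow(); C=cam('scene')
print([proj(0,x,C).round(1) for x in (h,t,c,W(P0,eye(.4)))])
crop('pics/sc7.png','pics/c9.png',350,150,80,65,9)
for a in (.25,.12,0):
    t=eye(a);d=t-np.array([-77.5,0,126]);T=np.array([-d[2],0,d[0]])/np.hypot(d[0],d[2])
    hookto(t+11*T,.3)
hookto(eye(0)+[-18,0,1],.3)
E
```

```text
clock: 7.95
eef_pos: [516.9, 99.7, 261.7]
eef_rot: [-3.141, 1.271, -2.692]
wrist_force: [0.1, -0.3, -1.1]
finger_gap: 27.3
hook w [647.1 189.1 211.3] box [-44.7  -0.5 211.3]
[array([382.5, 187.1]), array([379.7, 180.1]), array([386. , 195.6]), array([386.4, 187.4])]
now 8.0 [517.1  99.8 261.5] turn [-0.0006  0.0001 -0.0001] shift [ 0.0009  0.0004 -0.0447]
tcp [505.4  94.3 265.2]
now 8.0 [517.1  99.8 261.5] turn [-0.0006  0.0001 -0.0001] shift [ 0.0066  0.0004 -0.0838]
tcp [494.9  89.2 267. ]
now 8.0 [517.1  99.8 261.5] turn [-0.0006  0.0001 -0.0001] shift [ 0.0163  0.0003 -0.1189]
tcp [485.   84.5 267.3]
now 8.0 [517.1  99.8 261.5] turn [-0.0006  0.0001 -0.0001] shift [ 0.0232  0.0002 -0.1413]
tcp [478.7  81.4 267.3]
```

View pics/c9.png

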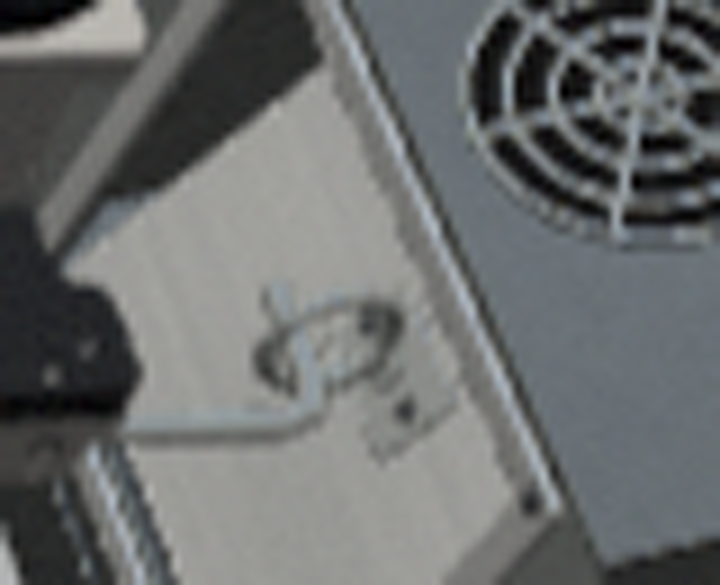

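```bash
python3 -m handwheel '[[0,0,0,0.001,0,-0.025,0],[0,0,0,0.003,0,-0.055,0],[0,0,0,0.006,0,-0.084,0],[0,0,0,0.011,0,-0.1,0],[0,0,0,0.0163,0,-0.119,0],[0,0,0,0.0163,0,-0.119,0]]' 60
python3 - <<'E'
from go import *
im=camera('scene');cv2.imwrite('pics/sc8.png',im[:,:,::-1])
h,t,c=hooknow(); C=cam('scene')
print([proj(0,x,C).round(1) for x in (h,t,c,W(P0,eye(0)))])
crop('pics/sc8.png','pics/c10.png',340,130,100,80,7)
hookto(eye(0)+[-18,0,1],.3)
E
```

```text
clock: 8.75
eef_pos: [485.5, 84.7, 267.2]
eef_rot: [-3.141, 1.274, -2.692]
wrist_force: [10.3, 6.4, -6.2]
finger_gap: 27.5
hook w [615.7 174.2 217.4] box [-7.960e+01 -2.000e-01  2.174e+02]
[array([367.9, 188.9]), array([365.2, 181.8]), array([371.2, 197.5]), array([372.2, 188.1])]
now 8.8 [485.5  84.8 267.2] turn [-0.0005  0.0009 -0.0001] shift [ 0.007  -0.0002 -0.0244]
tcp [478.7  81.4 267.3]
```

View pics/c10.png

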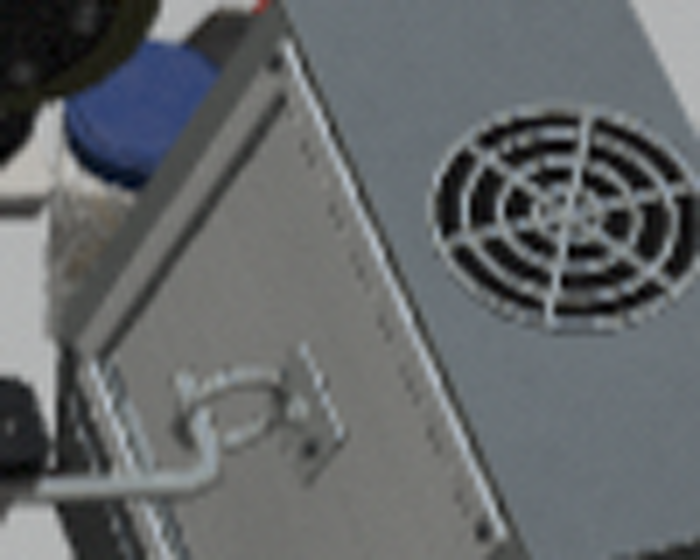

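```bash
python3 -m handwheel '[[0,0,0,0.003,0,-0.008,0],[0,0,0,0.005,0,-0.014,0],[0,0,0,0.005,0,-0.014,0],[0,0,0,0.005,0,-0.014,0]]' 60
python3 - <<'E'
from go import *
s=telemetry.read_state()
im=camera('scene');cv2.imwrite('pics/sc9.png',im[:,:,::-1])
h,t,c=hooknow(); C=cam('scene')
print(s['wrist_force'],[proj(0,x,C).round(1) for x in (h,t,c)])
crop('pics/sc9.png','pics/c11.png',340,130,100,80,7)
hookto(eye(0)+[1,0,0],.3)
hookto(eye(0)+[1,-45,0],.3)
E
```

```text
clock: 9.3
eef_pos: [484.1, 84.7, 266.3]
eef_rot: [3.14, 1.283, -2.692]
wrist_force: [29.7, 18.5, -15.1]
finger_gap: 27.7
hook w [614.6 174.5 218. ] box [-80.4   0.6 218. ]
[ 29.71373572  18.51206837 -15.07460372] [array([367.5, 188.5]), array([364.8, 181.5]), array([370.8, 197.1])]
now 9.35 [484.2  84.7 266.3] turn [-0.0001  0.004  -0.0002] shift [-0.0121 -0.0019  0.0403]
tcp [495.8  89.7 266.3]
now 9.35 [484.2  84.7 266.3] turn [-0.0001  0.004  -0.0002] shift [-0.0122 -0.1519  0.0404]
tcp [515.4  49.2 266.3]
```

View pics/c11.png

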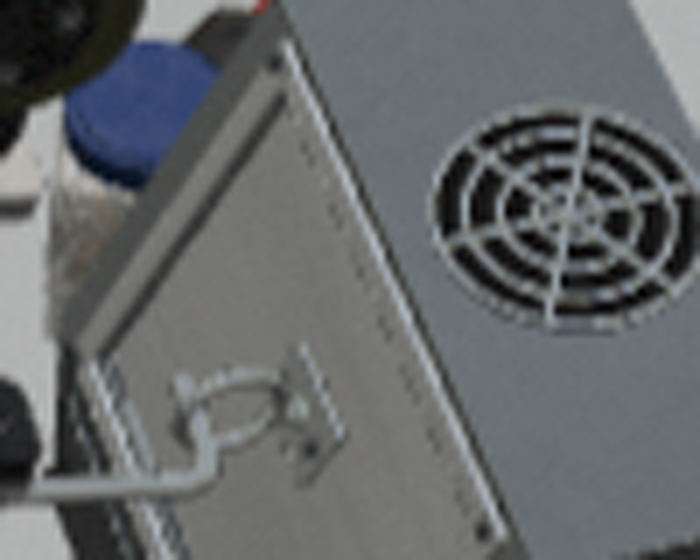

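```bash
python3 -m handwheel '[[0,0.004,0,-0.006,-0.002,0.018,0],[0,0.004,0,-0.0105,-0.002,0.035,0],[0,0.004,0,-0.0105,-0.002,0.035,0],[0,0.004,0,-0.0105,-0.002,0.035,0]]' 60
python3 - <<'E'
from go import *
s=telemetry.read_state()
im=camera('scene');cv2.imwrite('pics/sc10.png',im[:,:,::-1])
h,t,c=hooknow(); C=cam('scene')
print(s['wrist_force'],[proj(0,x,C).round(1) for x in (h,t,c)])
crop('pics/sc10.png','pics/c12.png',340,130,100,80,7)
hookto(eye(0)+[0,-45,0],.3)
E
```

```text
clock: 9.85
eef_pos: [494.0, 88.8, 266.4]
eef_rot: [3.14, 1.27, -2.692]
wrist_force: [0.2, 0.4, -1.0]
finger_gap: 27.3
hook w [624.  178.3 216.2] box [-7.030e+01 -1.000e-01  2.162e+02]
[ 0.228033    0.40760914 -1.03491371] [array([371.8, 188.2]), array([369.1, 181.2]), array([375.2, 196.8])]
now 9.9 [494.1  88.8 266.4] turn [-0.0001 -0.0001 -0.0002] shift [-0.0006 -0.1498  0.0032]
tcp [514.5  48.7 266.3]
```

View pics/c12.png

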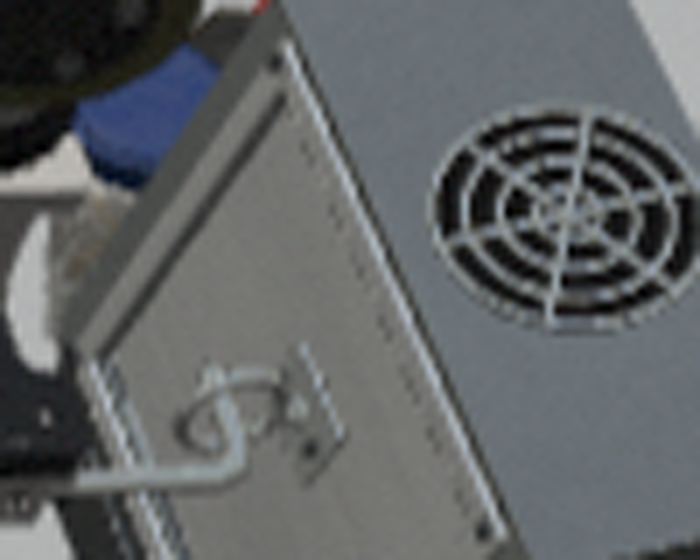

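```bash
python3 -m handwheel '[[0,0,0,0,-0.035,0,0],[0,0,0,0,-0.07,0,0],[0,0,0,0,-0.105,0,0],[0,0,0,0,-0.15,0,0],[0,0,0,0,-0.15,0,0],[0,0,0,0,-0.15,0,0]]' 60
python3 - <<'E'
from go import *
s=telemetry.read_state()
im=camera('scene');cv2.imwrite('pics/sc11.png',im[:,:,::-1])
h,t,c=hooknow()
crop('pics/sc11.png','pics/c13.png',340,130,100,80,7)
plan([504.2,-173.9,222.5],tool(-.215))
plan([504.2,-173.9,13.9],tool(-.215))
E
```

```text
clock: 10.65
eef_pos: [513.6, 48.3, 266.4]
eef_rot: [3.14, 1.27, -2.693]
wrist_force: [0.3, 0.7, -1.0]
finger_gap: 27.9
hook w [643.5 138.  216.1] box [-70.3 -44.9 216.1]
now 10.7 [513.6  48.4 266.4] turn [ 0.2103 -0.0921  0.0317] shift [ 0.2432 -0.6536 -0.292 ]
now 10.7 [513.6  48.4 266.4] turn [ 0.2103 -0.0921  0.0317] shift [ 0.9074 -0.654  -0.0863]
```

View pics/c13.png

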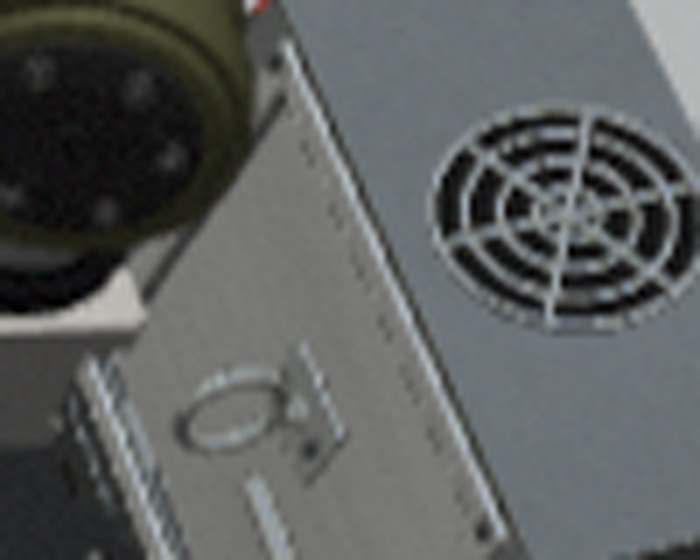

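```bash
python3 -m handwheel '[[0,0,0,0,0,-0.15,0],[0,0,0,0,-0.05,-0.3,0],[0,0,0,0.05,-0.2,-0.35,0],[0.05,-0.02,0.008,0.1,-0.35,-0.35,0],[0.1,-0.045,0.016,0.15,-0.5,-0.33,0],[0.16,-0.07,0.024,0.2,-0.654,-0.3,0],[0.2103,-0.0921,0.0317,0.2432,-0.654,-0.292,0],[0.2103,-0.0921,0.0317,0.2432,-0.654,-0.292,0],[0.2103,-0.0921,0.0317,0.2432,-0.654,-0.292,0],[0.2103,-0.0921,0.0317,0.2432,-0.654,-0.292,0]]' 60
python3 - <<'E'
from go import *
plan([504.2,-173.9,30],tool(-.215))
plan([504.2,-173.9,13.9],tool(-.215))
im=camera('side');cv2.imwrite('pics/sd2.png',im[:,:,::-1])
E
```

```text
clock: 11.95
eef_pos: [504.7, -173.5, 223.2]
eef_rot: [-1.078, 1.57, -1.289]
wrist_force: [-0.2, -0.8, -0.6]
finger_gap: 27.5
now 11.95 [ 504.7 -173.5  223.2] turn [0.001  0.0001 0.0001] shift [ 0.6441 -0.0015 -0.0014]
now 11.95 [ 504.7 -173.5  223.2] turn [0.001  0.0001 0.0001] shift [ 0.6977 -0.0015 -0.0015]
```

View pics/sd2.png

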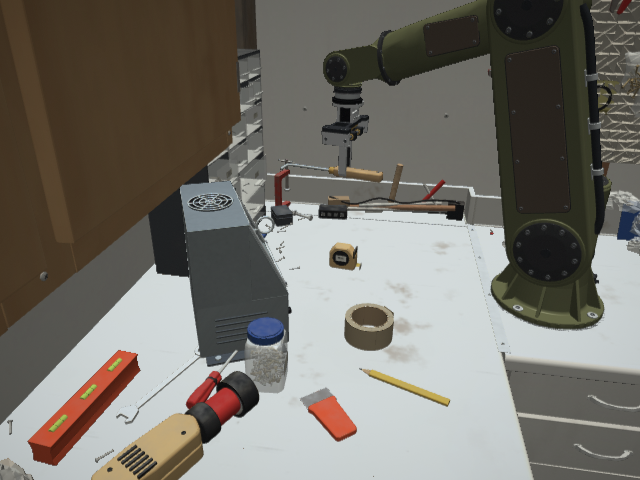

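```bash
python3 -m handwheel '[[0,0,0,0.2,0,0,0],[0,0,0,0.4,0,0,0],[0,0,0,0.58,0,0,0],[0,0,0,0.65,0,0,0],[0,0,0,0.68,0,0,0],[0,0,0,0.69,0,0,0],[0,0,0,0.694,0,0,0],[0,0,0,0.694,0,0,0]]' 60
```

```text
clock: 13.0
eef_pos: [505.1, -173.7, 15.6]
eef_rot: [-0.355, 1.569, -0.567]
wrist_force: [0.6, -0.3, -0.1]
finger_gap: 27.0
```

```bash
python3 -m handwheel '[[0,0,0,0.004,0,0,0],[0,0,0,0.007,0,0,0],[0,0,0,0.007,0,0,0]]' 60
```

```text
clock: 13.38
eef_pos: [505.3, -173.8, 13.9]
eef_rot: [-0.318, 1.569, -0.53]
wrist_force: [-1.3, 0.9, 5.0]
finger_gap: 27.6
```

```bash
python3 -m handwheel '[[0,0,0,0,0,0,0.35],[0,0,0,0,0,0,0.5],[0,0,0,0,0,0,0.65],[0,0,0,0,0,0,0.65],[0,0,0,0,0,0,0.65],[0,0,0,-0.1,0,0,0.65],[0,0,0,-0.25,0,0,0.65],[0,0,0,-0.45,0,0,0.65],[0,0,0,-0.65,0,0,0.65],[0,0,0,-0.65,0,0,0.65],[0,0,0,-0.65,0,0,0.65],[0,0,0,-0.65,0,0,0.65]]'
python3 - <<'E'
from h import *
for n in('scene','side'): cv2.imwrite(f'pics/{n}f.png',camera(n)[:,:,::-1])
crop('pics/scenef.png','pics/f1.png',230,130,200,150,4)
crop('pics/sidef.png','pics/f2.png',240,200,160,90,5)
E
```

```text
clock: 14.88
eef_pos: [504.4, -173.4, 207.3]
eef_rot: [-2.954, 1.57, 3.117]
wrist_force: [-0.5, 0.1, -0.1]
finger_gap: 61.0
```

View pics/scenef.png

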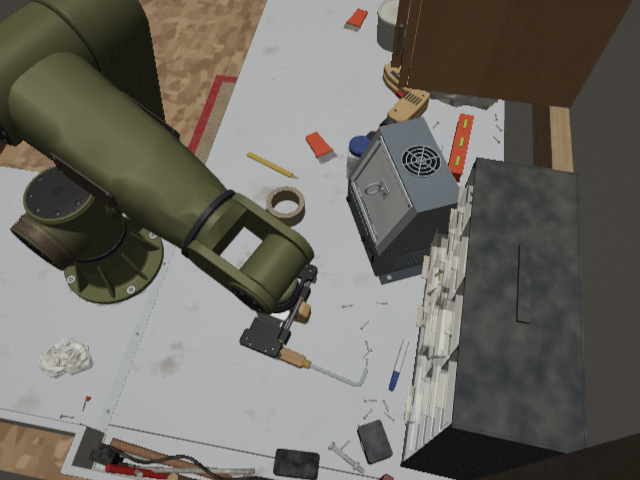

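View pics/f2.png

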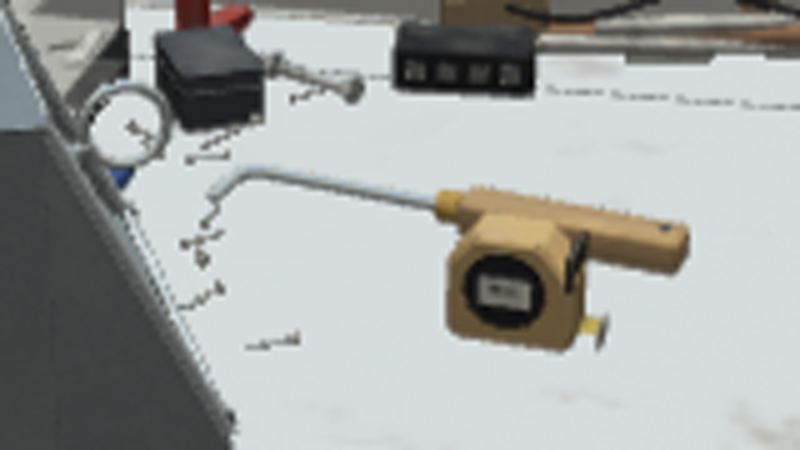

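View pics/f1.png

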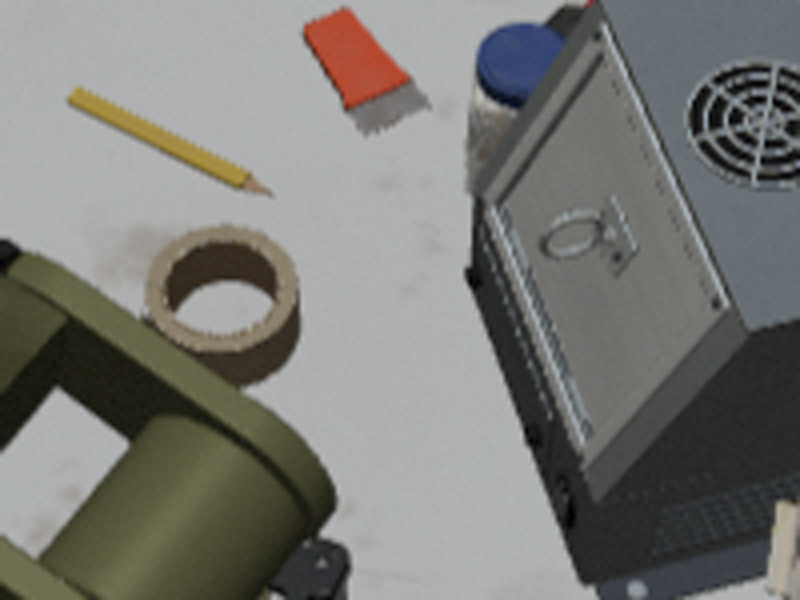

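```bash
python3 -c "
from cell import order
print(order.sign_off())"
```

```text
the job is handed in; nothing more can be done
None
```

The flap is shut, the pole is back flat on the worktop where it started, and I handed the job in at about 15 s of the 61 s allowed. Sign-off gives no verdict, so the results below rest on my own images and readings.

- **Hooking and pulling:** I gripped the pole by its handle and put the hook through the ring eye from the right, with the flap at about 0.68 rad. I pulled until the flap met its stop, with the wrist force rising to about 38 N. The pictures taken during the pull showed the hook through the ring.
- **Unhooking and laying down:** I eased the hook back to the ring's centre, where the force fell to about 1 N, then slid it out sideways and backed the pole away. The gripper released the pole and lifted about 190 mm clear of it.
- **Last pictures:** The ring was within about 1 px of the place expected for a shut flap. The pole lay at the same pixels as at the start. The jar, tape measure and tape roll looked unmoved.
- **Limits of these checks:** Camera measurements agreed with predictions to 1–3 px (roughly 3–8 mm). The final flap angle and the pole's height were judged from the images only. No check failed.

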